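# Find the stamped parts crate and send it to dispatch

## Task

Two blue parts crates stand against the steel batten on the shop counter, and one of them has a red stamp underneath. Pushing with the fingers, tip up the crate on the robot's left, far side up towards the robot over the batten by about 60 degrees, hold it there a moment to see its underside and let it down gently flat again; then do the same with the right one. Then push the stamped crate, flat on the counter, away from the batten until its far edge lies on the yellow dispatch line, square to it, and leave the other crate flat where it was; lift neither crate off the counter, let neither fall over, and leave the mug, the can and the filter box alone.

Things in the scene. Friction and masses are not known exactly. Their poses are not given: they have to be found in the camera images.
- batten: dark steel stop batten fixed on the counter, 20 (x) x 500 (y) x 4 mm high. Origin: centre of its underside; x points away from the robot towards the dispatch line, y to the robot's left along the batten. The crates stand against its +x side (10 mm from its middle line), one at positive y (left), one at negative y (right)
- dispatch_line: yellow line painted on the counter beyond the crates, 50 wide (x) x 620 long (y) mm, flat, parallel to the batten. Origin: its middle; x across it, away from the robot; y along it
- crate_a: one of two identical empty open blue plastic crates, 160 (x) x 150 (y) x 50 mm high, walls 5 thick, heavy floor 8 thick, 0.25 to 0.55 kg, balancing only when tipped some 83 degrees. Origin: centre of its underside; z out of its mouth; x from batten to dispatch line. Starts flat, mouth up, near wall along the batten (gap about 1 mm), at the left or the right place
- crate_b: one of two identical empty open blue plastic crates, 160 (x) x 150 (y) x 50 mm high, walls 5 thick, heavy floor 8 thick, 0.25 to 0.55 kg, balancing only when tipped some 83 degrees. Origin: centre of its underside; z out of its mouth; x from batten to dispatch line. Starts flat, mouth up, near wall along the batten (gap about 1 mm), at the left or the right place
- crate_a_near_edge (a point): middle of crate_a's bottom edge next to the batten, 80 mm in -x from the crate's origin. Pushing the crate's upper part towards the batten tips it about this edge; its weight keeps it on the finger both ways. Tipped, this edge stays down and creeps 3 to 10 mm off the batten
- crate_b_near_edge (a point): the same point of crate_b
- crate_a_far_edge (a point): middle of crate_a's bottom edge away from the batten, 80 mm in +x from the crate's origin
- crate_b_far_edge (a point): the same point of crate_b
- stamp (a point): centre of the stamp: a flat red roundel, 110 mm across with a white ring inside it, on the underside of one crate only (at the middle of that underside); the other crate's underside is plain blue. Seen from beyond the counter once the crate is tipped up
- mug: grey mug, 95 high, 82 across, off to the left; origin under its centre. Leave it alone
- can: aluminium can with a paper label, 130 high, 66 across, off to the right; origin under its centre. Leave it alone
- filter_box: orange carton with a white band, 85 x 85 x 100 high, off to the right; origin under its centre. Leave it alone
There are look-alikes about, which are no part of the job. Leave any orange or purple look-alike of the crate_b alone.

How it is judged:
By the outcome, as a careful person would: the job done as asked, in the order asked, and still so for the second after the job is handed in, with the robot touching nothing.
It also fails if it takes over 72 s, if anything falls off the work surface, if the arm or the gripper's body presses on something with over 40 N, if the wrist force passes 120 N, or if a joint passes its speed limit or range.

## Robot

A 6-joint arm with a two-finger parallel gripper is mounted at the origin on the work surface. World frame = base frame: x ahead of the robot, y to its left, z up, the work surface at z = 0. Lengths are in m, angles in rad, forces in N, time in s.
With the tool pointing down it reaches from about 0.275 to 0.75 m from the base axis. Payload 10.2 kg.
Tool frame: the origin (TCP) lies at the very end of the fingers, on their centre line; the grasp point (between the pads) lies 19 mm behind it; z points along the fingers, y is the direction in which the jaws open and shut (so a half turn about z gives the same grasp; the last joint's range is limited). The gripper opens to 88 mm and grips with 3 to 60 N. Pads are 18 mm wide; open, the fingers measure 123 mm over their backs; the gripper's body (75 mm by 187 mm) begins 45 mm behind the grasp point.
Start: joints at [-1.4, 0.313, 1.498, -0, 1.331, -0.223], TCP at [0.201, -0.485, 0.239] pointing down, gripper open.
Joint ranges: [-2.94, 2.94], [-0.97, 2.17], [0.19, 2.56], [-1.23, 4.37], [0.02, 3.11], [-2.88, 2.88]. Speed limits (rad/s): [2.39, 2.39, 3.01, 3.14, 3.14, 3.14].

## Interface

Orientations are given as a unit quaternion [x, y, z, w].
In Python, from cell import bot, viewer gives the robot as it stands.
- The arm moves only by the tool servo_tool, never from a script. Its argument "rows" is one flat list of numbers, 7 for each row, row after row: the turn, a rotation vector about the tool's x, y, z in degrees, then the shift along the tool's x, y, z in mm, then the closure, from -1 (fully open) to 1 (shut). In form: [wx, wy, wz, dx, dy, dz, grip, wx, wy, wz, dx, dy, dz, grip, ...]. A call has 1 to 10 rows; each row shifts and turns the commanded pose from where the row before left it, along the tool's axes as they then stand; what a row does not reach is not made up. A row lasts 1/10 s, in which the tool goes at most 50 mm and 8.59 degrees, less where a joint would pass 70% of its speed; a pose out of reach is approached as far as the arm can. A call with a gripper value outside its range is refused whole. The fingers move at their own pace and stop on an object; "newtons" is the grip in N (left out, the last holds). Time passes only in rows, so rows that do not move let the fingers close. It gives the time, the measured TCP pose, the force and the opening at its end, in the units of the state.
- bot.get_obs(): the state, without advancing time (a new reading comes with each control period).
- viewer.get_image(name): name is "side" or "top" or "wrist"; returns a dict with "color" (420x560x3 uint8, red, green, blue), "z_map" (420x560 float32, m along the optical axis (not along the pixel's ray), 0 where there is no reading), "fx", "fy", "cx", "cy" (pixels), "R" (3x3) and "t" (3): a world point X has camera coordinates R X + t; the wrist camera has in their place "hand_eye" (4x4, takes a point from camera to tool coordinates, whose origin is the TCP and whose axes are the flange's). Camera axes: x right, y down, z forward; pixel columns grow to the right and rows downward; lengths in m; the calibration is good to about 2 mm. A picture is of the moment at which its call begins: read the wrist's pose just before it.
- bot.job_done(): hands the job in, once; it reports no verdict.
The state is a dict: "time": time; "joint_pos": joint angles; "qvel": joint speeds; "joint_torque": joint torques, N m; "position": TCP position; "orientation": TCP orientation; "ft_force": force on the tool from outside, world axes, zero at the start; "moment": the same for the moment, N m; "grip_width": finger opening in m.
Only numpy, scipy, OpenCV 4.12 (cv2) and the standard library are available. Lean on these libraries where they do the work, as an engineer would, in place of code of your own. Each camera call takes 0.05 s, during which the arm holds its last target. There are 200 camera calls.

## Working session

There is one attempt and no reset: what is moved stays moved. The work goes in short steps, Python scripts to look and compute and a tool call to move; the robot and the scene stay as the last step left them, time stands still between calls to the robot, and variables do not carry over. Pictures are saved under pics/ and viewed, about 8 in all and at most 12, crops included, and the job is handed in when it is done.

Besides the shell and the picture viewer there is one more tool, called as a command line: name --argument value ..., lists and objects as JSON in quotes. servo_tool: Moves the arm, as the interface text tells. Its arguments: {"type":"object","properties":{"rows":{"type":"array","items":{"type":"number"}},"newtons":{"type":"number"}},"required":["rows"]}

```bash
mkdir -p pics
cat > h.py <<'E'
import numpy as np,cv2
from cell import bot,viewer
def pts(im):
    z=im["z_map"];v,u=np.indices(z.shape)
    c=np.stack([(u-im["cx"])/im["fx"]*z,(v-im["cy"])/im["fy"]*z,z],-1)
    return (c-im["t"])@im["R"]   # R^T(c-t)
def save(n,c): cv2.imwrite("pics/"+n+".png",c[...,::-1])
E
python3 - <<'E'
from h import *
o=bot.get_obs();print(o)
for n in("top","side"):
    im=viewer.get_image(n);save(n+"0",im["color"]);print(n,im["fx"],im["cx"],im["cy"],im["R"],im["t"],-im["R"].T@im["t"])
    P=pts(im);hsv=cv2.cvtColor(im["color"],cv2.COLOR_RGB2HSV)
    for nm,lo,hi in(("blue",(100,100,40),(125,255,255)),("yel",(22,100,80),(35,255,255)),("dark",(0,0,0),(179,90,70))):
        m=cv2.inRange(hsv,lo,hi);k,l,s,c=cv2.connectedComponentsWithStats(m)
        for i in range(1,k):
            if s[i,4]>250:
                q=P[(l==i)&(im["z_map"]>0)];print(nm,s[i],np.percentile(q,[1,50,99],axis=0).round(3).tolist())
E
```

```text
{'time': 0.0, 'joint_pos': array([-1.40040736e+00,  3.13458983e-01,  1.49843809e+00,  4.19041073e-09,
        1.33102318e+00, -2.23421628e-01]), 'qvel': array([-0.00043705, -0.00069934,  0.00043747, -0.00020535, -0.00184614,
        0.00052489]), 'joint_torque': array([ 6.08981773e-04, -4.02214587e+01, -2.52270412e+01,  6.94968388e-02,
        3.52680241e-02, -9.91550428e-05]), 'position': array([ 0.20138205, -0.48456622,  0.2381561 ]), 'orientation': array([ 9.80676490e-01,  1.95635326e-01,  1.76014332e-05, -6.63563613e-04]), 'ft_force': array([-0.11745896, -0.25543099,  0.16147841]), 'moment': array([ 0.02200944,  0.02271929, -0.00734057]), 'grip_width': 0.08800700379993906}
top 520.1726696519828 283.6875525598069 205.1188383706967 [[ 0.00748771 -0.99993547  0.0085429 ]
 [-0.99772587 -0.0080429  -0.0669209 ]
 [ 0.06698529 -0.00802239 -0.99772171]] [1.04413896e-03 5.07128212e-01 1.36204287e+00] [0.41473028 0.01604969 1.3928683 ]
blue [  76   73   43   87 1379] [[0.636, 0.456, -0.003], [0.768, 0.507, 0.004], [0.857, 0.563, 0.01]]
blue [   0   86   58   93 3027] [[0.585, 0.626, -0.003
[... 917 characters left out ...]
  101 2950] [[0.487, 0.082, 0.005], [0.576, 0.161, 0.033], [0.649, 0.234, 0.05]]
blue [   0  312   57  100 1745] [[0.625, 0.452, -0.001], [0.681, 0.486, 0.002], [0.767, 0.564, 0.005]]
yel [  91  114  194  166 4150] [[0.689, -0.282, -0.004], [0.72, 0.093, -0.001], [0.754, 0.321, 0.002]]
dark [   0    0  260  136 3683] [[2.379, -2.064, -0.747], [2.396, -0.759, -0.7], [2.413, -0.04, -0.654]]
dark [  270     0   290   412 15068] [[-0.04, -2.281, -0.736], [0.198, 0.045, 0.183], [2.05, 0.115, 0.52]]
dark [ 119  291   48   42 1374] [[0.525, 0.305, 0.002], [0.556, 0.33, 0.05], [0.562, 0.372, 0.092]]
dark [ 125  310   54   49 1177] [[0.483, 0.314, 0.005], [0.489, 0.355, 0.052], [0.521, 0.382, 0.092]]
```

View pics/top0.png

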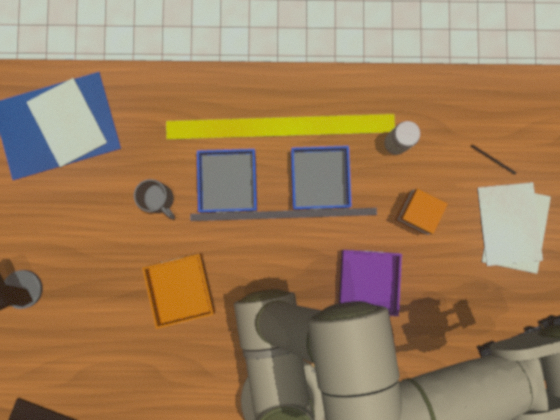

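View pics/side0.png

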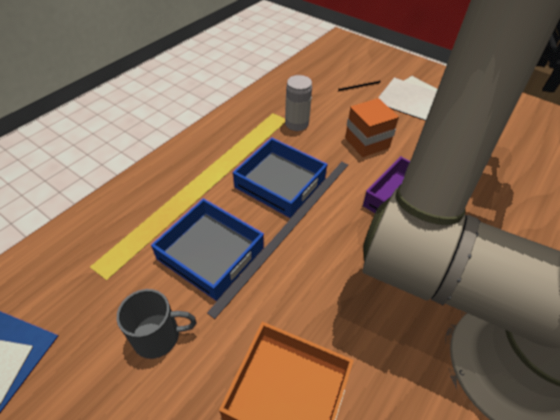

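Run:
```python
from h import *
im=viewer.get_image("top");P=pts(im);hsv=cv2.cvtColor(im["color"],cv2.COLOR_RGB2HSV)
# rims: rays to z=.05 from blue outline; line edges
def cast(uv,z):
    d=np.c_[(uv[:,0]-im["cx"])/im["fx"],(uv[:,1]-im["cy"])/im["fy"],np.ones(len(uv))]@im["R"];c=-im["R"].T@im["t"]
    return c+d*((z-c[2])/d[:,2])[:,None]
m=cv2.inRange(hsv,(95,60,30),(130,255,255))
for x0,x1 in((190,262),(285,358)):
    mm=np.zeros_like(m);mm[135:220,x0:x1]=m[135:220,x0:x1]
    mm=cv2.morphologyEx(mm,cv2.MORPH_CLOSE,np.ones((3,3)))
    pp=cv2.findNonZero(mm);r=cast(cv2.boxPoints(cv2.minAreaRect(cv2.convexHull(pp).astype(np.float32))),.05);print(r.round(4).tolist())
    e=np.roll(r,-1,0)-r;print(np.hypot(e[:,0],e[:,1]).round(4),np.degrees(np.arctan2(e[:,1],e[:,0])).round(1))
m=cv2.inRange(hsv,(22,100,80),(35,255,255))
r=cast(cv2.boxPoints(cv2.minAreaRect(cv2.findNonZero(m).astype(np.float32))),0);print(r.round(4).tolist())
e=np.roll(r,-1,0)-r;print(np.degrees(np.arctan2(e[:,1],e[:,0])).round(2),np.hypot(e[:,0],e[:,1]))
```

```text
[[0.6459, 0.2347, 0.05], [0.6518, 0.0823, 0.05], [0.4899, 0.0758, 0.05], [0.4843, 0.227, 0.05]]
[0.1525 0.1619 0.1513 0.1618] [ -87.8 -177.7   92.1    2.7]
[[0.655, -0.0098, 0.05], [0.6628, -0.1618, 0.05], [0.5016, -0.1683, 0.05], [0.4941, -0.0176, 0.05]]
[0.1522 0.1613 0.151  0.1611] [ -87.1 -177.7   92.8    2.7]
[[0.7374, 0.3268, 0.0], [0.7623, -0.2953, 0.0], [0.7079, -0.2965, 0.0], [0.6834, 0.324, 0.0]]
[ -87.71 -178.69   92.27    2.99] [0.62256519 0.05435566 0.62097172 0.05409676]
```

Run:
```python
from h import *
im=viewer.get_image("wrist");print(im["fx"],im["cx"],im["cy"],im["hand_eye"].round(3).tolist())
```

```text
310.3610142425552 284.3849927171866 206.78333569949245 [[-0.0, -0.952, -0.305, 0.079], [1.0, 0.0, -0.001, 0.0], [0.001, -0.305, 0.952, -0.147], [0.0, 0.0, 0.0, 1.0]]
```

```bash
cat >> h.py <<'E'
from scipy.spatial.transform import Rotation as Ro
PSI=np.radians(2.3);U=np.array([np.cos(PSI),np.sin(PSI),0]);V=np.array([-U[1],U[0],0]);Z=np.array([0,0,1.])
def cur():
    o=bot.get_obs();p=o["position"];return o,np.array([p@U,p@V,p[2]]),Ro.from_quat(o["orientation"])
def to(s,n,z,a):
    "remaining turn (deg, tool) and shift (mm) in present tool axes and in target tool axes"
    o,c,R=cur();a=np.radians(a);T=np.c_[np.cos(a)*U-np.sin(a)*Z,-V,-np.sin(a)*U-np.cos(a)*Z]
    d=(s-c[0])*U+(n-c[1])*V+(z-c[2])*Z
    print("t",o["time"],"snz",c.round(4),"lean",np.degrees(np.arcsin(-(R.as_matrix()[2,0]))).round(2),"F",o["ft_force"].round(1),"q",o["joint_pos"].round(2))
    print("turn",np.degrees((R.inv()*Ro.from_matrix(T)).as_rotvec()).round(2),"shift now",(R.inv().apply(d)*1e3).round(1),"after turn",(T.T@d*1e3).round(1))
def arc(ths,a,h=.040,face=.493,L=.160):
    "TCP (s,z) while the finger tip carries the far wall at tilt th"
    a=np.radians(a);out=[]
    for t in np.radians(ths):
        e=face+max(.0005,.004*np.tan(t));
        k,hh=(-1,h) if t<np.pi/2-a else (1,h-.018)
        c=np.array([e+L*np.cos(t)-hh*np.sin(t),L*np.sin(t)+hh*np.cos(t)])
        out.append(c-k*.009*np.array([np.cos(a),-np.sin(a)]))
    return np.array(out)
def rows(p,a):
    a=np.radians(a);d=np.diff(p,axis=0)*1e3
    return np.c_[d[:,0]*np.cos(a)-d[:,1]*np.sin(a),-d[:,0]*np.sin(a)-d[:,1]*np.cos(a)].round(1)
E
python3 - <<'E'
from h import *
to(.70,.132,.20,0)
p=arc(np.arange(0,61,3),40);print(p[[0,10,20]],rows(p,40).tolist())
E
```

```text
t 0.2 snz [ 0.1818 -0.4924  0.2384] lean -0.01 F [ 0.4 -0.4  0.2] q [-1.4   0.31  1.5  -0.    1.33 -0.22]
turn [-0.04 -0.   20.26] shift now [ 702.4 -406.2   38.8] after turn [ 518.2 -624.4   38.4]
[[0.6603944  0.03421491]
 [0.62076787 0.10885593]
 [0.55398124 0.15534915]] [[-7.1, -4.9], [-7.4, -4.5], [-7.5, -4.2], [-7.6, -3.9], [-7.8, -3.4], [-8.0, -3.0], [-8.1, -2.6], [-8.2, -2.2], [-8.3, -1.7], [-8.4, -1.3], [-8.4, -0.9], [-8.4, -0.4], [-8.4, 0.0], [-8.3, 0.4], [-8.3, 0.9], [-8.1, 1.3], [-8.0, 1.4], [-7.9, 1.2], [-7.7, 1.5], [-7.5, 1.9]]
```

servo_tool --rows '[0, 0, 6.75, 0, 0, 0, -1, 0, 0, 6.75, 0, 0, 0, -1, 0, 0, 6.75, 0, 0, 0, -1, 0, 0, 0, 20, -25, 0, -1, 0, 0, 0, 20, -25, 0, -1, 0, 0, 0, 20, -25, 0, -1, 0, 0, 0, 20, -25, 0, -1, 0, 0, 0, 20, -25, 0, -1, 0, 0, 0, 20, -25, 0, -1, 0, 0, 0, 20, -25, 0, -1]'

```text
time: 1.2
position: [0.3348, -0.3031, 0.2387]
orientation: [1.0, 0.02, -0.0, -0.0]
ft_force: [0.5, 0.5, -0.9]
grip_width: 0.088
```

servo_tool --rows '[0, 0, 0, 20, -25, 0, -1, 0, 0, 0, 20, -25, 0, -1, 0, 0, 0, 20, -25, 0, -1, 0, 0, 0, 20, -25, 0, -1, 0, 0, 0, 20, -25, 0, -1, 0, 0, 0, 20, -25, 0, -1, 0, 0, 0, 20, -25, 0, -1, 0, 0, 0, 20, -25, 0, -1, 0, 0, 0, 20, -25, 0, -1, 0, 0, 0, 20, -25, 0, -1]'

```text
time: 2.2
position: [0.5246, -0.0452, 0.2386]
orientation: [1.0, 0.02, -0.0, -0.0]
ft_force: [0.4, -0.8, 0.2]
grip_width: 0.0879
```

servo_tool --rows '[0, 0, 0, 22, -25, 5, -1, 0, 0, 0, 22, -25, 5, -1, 0, 0, 0, 22, -25, 5, -1, 0, 0, 0, 22, -25, 5, -1, 0, 0, 0, 22, -25, 5, -1, 0, 0, 0, 22, -25, 5, -1, 0, 0, 0, 22, -25, 5, -1, 0, 0, 0, 22, -25, 4, -1, 0, 0, 0, 0, 0, 0, -1]'

```text
time: 3.1
position: [0.6924, 0.1634, 0.1971]
orientation: [1.0, 0.022, -0.001, -0.0]
ft_force: [0.1, -0.7, -1.1]
grip_width: 0.0877
```

```bash
python3 -c "
from h import *
to(.685,.132,.10,40)"
```

```text
t 3.1 snz [0.6984 0.1355 0.1971] lean 0.14 F [ 0.1 -0.7 -1.1] q [0.07 0.78 0.86 0.   1.5  1.59]
turn [ 3.000e-02 -3.986e+01  1.900e-01] shift now [-13.1   3.5  97.1] after turn [52.2  3.5 83. ]
```

servo_tool --rows '[0, -6.65, 0, 0, 0, 0, -1, 0, -6.65, 0, 0, 0, 0, -1, 0, -6.65, 0, 0, 0, 0, -1, 0, -6.65, 0, 0, 0, 0, -1, 0, -6.65, 0, 0, 0, 0, -1, 0, -6.65, 0, 0, 0, 0, -1, 0, 0, 0, 0, 0, 0, -1]'

```text
time: 3.8
position: [0.6476, 0.1508, 0.1862]
orientation: [0.942, 0.018, -0.334, 0.004]
ft_force: [0.9, 0.4, -0.6]
grip_width: 0.0881
```

```bash
python3 -c "
from h import *
to(.675,.132,.037,40)"
```

```text
t 3.8 snz [0.6531 0.1247 0.1862] lean 39.08 F [ 0.9  0.4 -0.6] q [0.05 1.22 0.19 0.02 2.41 1.59]
turn [-0.29 -0.92 -0.02] shift now [111.   -6.8 102. ] after turn [112.6  -7.3 100.2]
```

servo_tool --rows '[0, 6.5, 0, 0, 0, 0, -1, 0, 6.5, 0, 0, 0, 0, -1, 0, 6.5, 0, 0, 0, 0, -1, 0, 6.5, 0, 0, 0, 0, -1, 0, 6.5, 0, 0, 0, 0, -1, 0, 6.5, 0, 0, 0, 0, -1, 0, 0, 0, 0, 0, 0, -1]'

```text
time: 4.5
position: [0.6472, 0.152, 0.1911]
orientation: [1.0, 0.019, 0.001, -0.002]
ft_force: [-0.5, 0.4, -0.4]
grip_width: 0.0882
```

```bash
python3 - <<'E'
import re
s=open('h.py').read()
i=s.index("def arc(")
s=s[:i]+'''def arc(ths,k=2/3,h=.040,face=.493,L=.160):
    "TCP (s,z,a) while the finger tip carries the far wall at tilt th, leaning k*th"
    out=[]
    for t in np.radians(ths):
        a=k*t;e=face+max(.0005,.004*np.tan(t))
        j,hh=(-1,h) if t<np.pi/2-a else (1,h-.018)
        c=np.array([e+L*np.cos(t)-hh*np.sin(t),L*np.sin(t)+hh*np.cos(t)])
        out.append([*(c-j*.009*np.array([np.cos(a),-np.sin(a)])),a])
    return np.array(out)
def rows(p):
    d=np.diff(p,axis=0);a=p[:-1,2]+d[:,2]/2;x,z=d[:,0]*1e3,d[:,1]*1e3
    return np.c_[-np.degrees(d[:,2]),x*np.cos(a)-z*np.sin(a),-x*np.sin(a)-z*np.cos(a)].round(1)
'''
open('h.py','w').write(s)
E
python3 - <<'E'
from h import *
to(.685,.132,.04,0)
p=arc(np.arange(0,61,3));print(p[[0,5,10,15,20]].round(4),rows(p).tolist())
E
```

```text
t 4.5 snz [0.6528 0.1259 0.1911] lean -0.17 F [-0.5  0.4 -0.4] q [0.05 0.66 1.09 0.   1.39 1.59]
turn [-0.22 -0.17 -0.1 ] shift now [ 31.8  -5.6 151.2] after turn [ 32.2  -6.1 151.1]
[[0.6625 0.04   0.    ]
 [0.6471 0.0785 0.1745]
 [0.6223 0.1116 0.3491]
 [0.5896 0.1369 0.5236]
 [0.554  0.1553 0.6981]] [[-2.0, -2.5, -8.0], [-2.0, -3.2, -7.7], [-2.0, -3.7, -7.4], [-2.0, -4.3, -7.1], [-2.0, -4.9, -6.7], [-2.0, -5.5, -6.2], [-2.0, -6.0, -5.7], [-2.0, -6.5, -5.1], [-2.0, -7.0, -4.5], [-2.0, -7.3, -3.9], [-2.0, -7.7, -3.2], [-2.0, -7.9, -2.5], [-2.0, -8.1, -1.8], [-2.0, -8.2, -1.1], [-2.0, -8.3, -0.4], [-2.0, -8.3, 0.3], [-2.0, -8.2, 1.0], [-2.0, -8.0, 1.7], [-2.0, -7.8, 0.8], [-2.0, -7.6, 1.4]]
```

Out first, then down, then in to just short of contact, and look from the side.

servo_tool --rows '[0, 0, 0, 16, -3, 0, -1, 0, 0, 0, 16, -3, 0, -1, 0, 0, 0, 0, 0, 30, -1, 0, 0, 0, 0, 0, 30, -1, 0, 0, 0, 0, 0, 30, -1, 0, 0, 0, 0, 0, 30, -1, 0, 0, 0, 0, 0, 31, -1, 0, 0, 0, -7, 0, 0, -1, 0, 0, 0, -7, 0, 0, -1, 0, 0, 0, 0, 0, 0, -1]'

```text
time: 5.5
position: [0.6662, 0.1592, 0.0402]
orientation: [1.0, 0.019, 0.0, -0.002]
ft_force: [0.7, -0.7, 0.9]
grip_width: 0.0882
```

Run:
```python
from h import *
to(.6625,.132,.04,0)
im=viewer.get_image("side");save("side1",im["color"][120:360,60:460].repeat(2,0).repeat(2,1)[:600])
```

```text
t 5.5 snz [0.672  0.1323 0.0402] lean -0.03 F [ 0.7 -0.7  0.9] q [0.06 0.85 1.15 0.   1.14 1.59]
turn [-0.22 -0.03 -0.12] shift now [-9.5  0.3  0.2] after turn [-9.5  0.3  0.2]
```

View pics/side1.png

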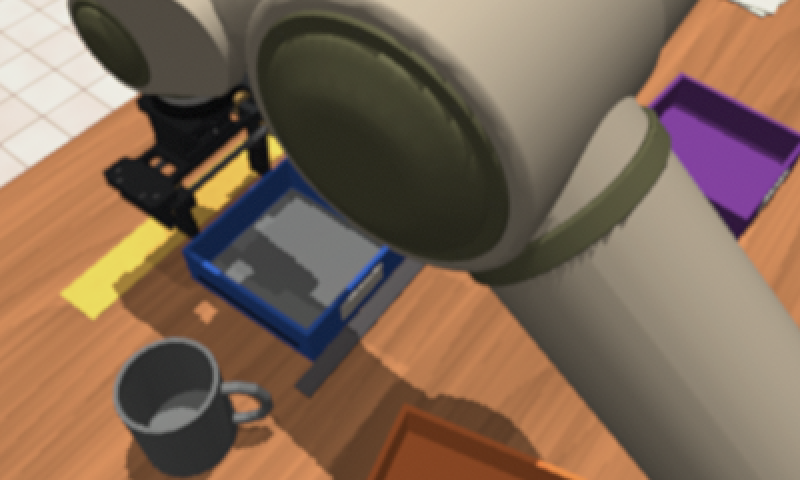

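servo_tool --rows '[0, 0, 0, -5, 0, 0, -1, 0, 0, 0, -4.5, 0, 0, -1, 0, 0, 0, -1, 0, 0, -1, 0, -2, 0, -2.5, 0, -8, -1, 0, -2, 0, -3.2, 0, -7.7, -1, 0, -2, 0, -3.7, 0, -7.4, -1]'

```text
time: 6.15
position: [0.6499, 0.1585, 0.0644]
orientation: [0.999, 0.019, -0.048, -0.001]
ft_force: [13.6, 2.7, 3.1]
grip_width: 0.0883
```

```bash
cat >> h.py <<'E'
def tilt(n0,name):
    "tilt of the crate at lane n0 from the side camera: fit far/top blue & grey points"
    im=viewer.get_image("side");save(name,im["color"]);P=pts(im);hsv=cv2.cvtColor(im["color"],cv2.COLOR_RGB2HSV)
    m=(cv2.inRange(hsv,(100,90,30),(130,255,255))>0)&(im["z_map"]>0)
    q=P[m];q=np.c_[q@U,q@V,q[:,2]];q=q[(abs(q[:,1]-n0)<.1)&(q[:,0]<.8)]
    print("blue side pts",len(q),"min",q.min(0).round(3),"max",q.max(0).round(3),"top pt",q[q[:,2].argmax()].round(3))
    w=q[abs(q[:,1]-n0-.073)<.006]   # left wall: outline in the s,z plane
    if len(w)>30: r=cv2.minAreaRect(w[:,[0,2]].astype(np.float32)*1e3);print("left wall rect",r)
E
python3 - <<'E'
from h import *
to(.6551,.132,.0633,6);tilt(.132,"tl1")
E
```

```text
t 6.15 snz [0.6558 0.1323 0.0644] lean 5.52 F [13.6  2.7  3.1] q [0.06 0.84 1.11 0.01 1.29 1.59]
turn [-0.27 -0.48 -0.1 ] shift now [-0.6  0.3  1.1] after turn [-0.6  0.3  1.1]
blue side pts 2084 min [0.486 0.061 0.002] max [0.648 0.21  0.076] top pt [0.638 0.113 0.076]
left wall rect ((568.3226318359375, 40.187034606933594), (160.21250915527344, 49.50537872314453), 9.380742073059082)
```

servo_tool --rows '[0, -2, 0, -4.3, 0, -7.1, -1, 0, -2, 0, -4.9, 0, -6.7, -1, 0, -2, 0, -5.5, 0, -6.2, -1, 0, -2, 0, -6.0, 0, -5.7, -1, 0, -2, 0, -6.5, 0, -5.1, -1, 0, -2, 0, -7.0, 0, -4.5, -1, 0, -2, 0, -7.3, 0, -3.9, -1]'

```text
time: 6.9
position: [0.6168, 0.157, 0.1122]
orientation: [0.985, 0.019, -0.169, 0.001]
ft_force: [13.2, 2.5, 9.8]
grip_width: 0.088
```

Run:
```python
from h import *
to(.6223,.132,.1116,20);tilt(.132,"tl2")
```

```text
t 6.9 snz [0.6226 0.1321 0.1122] lean 19.51 F [13.2  2.5  9.8] q [0.06 0.86 0.97 0.01 1.65 1.59]
turn [-0.29 -0.49 -0.04] shift now [-0.1  0.1  0.6] after turn [-0.1  0.1  0.6]
blue side pts 1683 min [0.47  0.067 0.   ] max [0.628 0.21  0.124] top pt [0.607 0.186 0.124]
left wall rect ((549.9421997070312, 64.33757019042969), (159.035888671875, 49.79680633544922), 30.116233825683594)
```

Right on plan (30°). Continue to 60°.

servo_tool --rows '[0, -2, 0, -7.7, 0, -3.2, -1, 0, -2, 0, -7.9, 0, -2.5, -1, 0, -2, 0, -8.1, 0, -1.8, -1, 0, -2, 0, -8.2, 0, -1.1, -1, 0, -2, 0, -8.3, 0, -0.4, -1]'

```text
time: 7.45
position: [0.5832, 0.1556, 0.1379]
orientation: [0.967, 0.019, -0.255, 0.003]
ft_force: [13.3, 2.5, 17.5]
grip_width: 0.0883
```

Run:
```python
from h import *
to(.5896,.132,.1369,30);tilt(.132,"tl3")
```

```text
t 7.45 snz [0.589  0.1321 0.1379] lean 29.52 F [13.3  2.5 17.5] q [0.06 0.87 0.93 0.02 1.85 1.59]
turn [-0.29 -0.48  0.01] shift now [1.  0.1 0.5] after turn [1.  0.1 0.5]
blue side pts 1980 min [ 0.461  0.074 -0.   ] max [0.607 0.21  0.15 ] top pt [0.571 0.188 0.15 ]
left wall rect ((533.09716796875, 76.25485229492188), (160.94442749023438, 50.69013977050781), 45.51410675048828)
```

servo_tool --rows '[0, -2, 0, -7.8, 0, 0, -1, 0, -2, 0, -7.7, 0, 0.6, -1, 0, -2, 0, -7.8, 0, 1.2, -1]'

```text
time: 7.8
position: [0.5617, 0.1547, 0.1487]
orientation: [0.952, 0.019, -0.306, 0.004]
ft_force: [11.7, 1.0, 21.3]
grip_width: 0.0885
```

Run:
```python
from h import *
to(.5683,.132,.1493,36);tilt(.132,"tl4")
```

```text
t 7.8 snz [0.5674 0.132  0.1487] lean 35.67 F [11.7  1.  21.3] q [0.06 0.88 0.93 0.02 1.95 1.59]
turn [-0.25 -0.33  0.03] shift now [ 0.4 -0.  -1. ] after turn [ 0.4 -0.  -1. ]
blue side pts 2222 min [0.456 0.077 0.006] max [0.59  0.211 0.162] top pt [0.566 0.18  0.162]
left wall rect ((521.312744140625, 82.26734924316406), (161.06536865234375, 51.833213806152344), 52.64341735839844)
```

servo_tool --rows '[0, -2, 0, -7.6, 0, 0.6, -1, 0, -2, 0, -7.5, 0, 1.2, -1, 0, -0.5, 0, -2, 0, 0, -1, 0, 0, 0, 0, 0, 0, -1, 0, 0, 0, 0, 0, 0, -1, 0, 0, 0, 0, 0, 0, -1]'

```text
time: 8.45
position: [0.5466, 0.1542, 0.1567]
orientation: [0.939, 0.019, -0.344, 0.005]
ft_force: [7.7, 1.7, 16.5]
grip_width: 0.0883
```

Run:
```python
from h import *
to(.554,.132,.1553,40);tilt(.132,"tl5")
im=viewer.get_image("wrist");save("wl",im["color"])
h=cv2.cvtColor(im["color"],cv2.COLOR_RGB2HSV);print("red px",cv2.countNonZero(cv2.inRange(h,(0,130,60),(6,255,255))|cv2.inRange(h,(173,130,60),(179,255,255))))
```

```text
t 8.45 snz [0.5524 0.1321 0.1567] lean 40.24 F [ 7.7  1.7 16.5] q [0.06 0.88 0.93 0.02 2.03 1.59]
turn [-0.26  0.24  0.05] shift now [2.2 0.1 0. ] after turn [2.2 0.1 0. ]
blue side pts 2401 min [0.454 0.078 0.006] max [0.574 0.21  0.171] top pt [0.552 0.179 0.171]
left wall rect ((513.8184814453125, 84.44309997558594), (161.1210174560547, 50.983673095703125), 60.450557708740234)
red px 4876
```

View pics/wl.png

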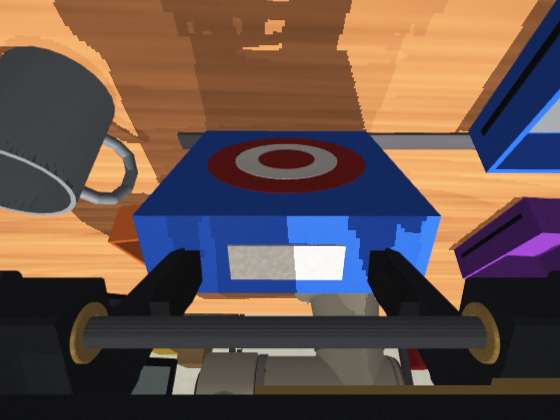

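servo_tool --rows '[0, 0, 0, 0, 0, 0, -1, 0, 0, 0, 0, 0, 0, -1, 0, 0, 0, 0, 0, 0, -1, 0, 2.2, 0, 9.5, 0, -1.4, -1, 0, 2, 0, 7.8, 0, -0.8, -1, 0, 2, 0, 8, 0, -1.7, -1, 0, 2, 0, 8.2, 0, -1, -1, 0, 2, 0, 8.3, 0, -0.3, -1, 0, 2, 0, 8.3, 0, 0.4, -1, 0, 2, 0, 8.2, 0, 1.1, -1]'

```text
time: 9.55
position: [0.599, 0.1563, 0.1272]
orientation: [0.975, 0.019, -0.222, 0.002]
ft_force: [14.1, 2.6, 15.6]
grip_width: 0.0878
```

Run:
```python
from h import *
p=arc([39])[0];to(p[0],.132,p[1],26);tilt(.132,"tl6")
```

```text
t 9.55 snz [0.6047 0.1321 0.1272] lean 25.61 F [14.1  2.6 15.6] q [0.06 0.88 0.93 0.01 1.78 1.59]
turn [-0.29 -0.39 -0.01] shift now [-1.4  0.1  0. ] after turn [-1.4  0.1  0. ]
blue side pts 1789 min [ 0.464  0.071 -0.001] max [0.615 0.21  0.14 ] top pt [0.588 0.179 0.14 ]
left wall rect ((540.3561401367188, 72.15263366699219), (160.25799560546875, 49.2232666015625), 38.74754333496094)
```

servo_tool --rows '[0, 2, 0, 8.1, 0, 1.8, -1, 0, 2, 0, 7.9, 0, 2.5, -1, 0, 2, 0, 7.7, 0, 3.2, -1, 0, 2, 0, 7.3, 0, 3.9, -1, 0, 2, 0, 7, 0, 4.5, -1, 0, 2, 0, 6.5, 0, 5.1, -1, 0, 2, 0, 6, 0, 5.7, -1, 0, 2, 0, 5.5, 0, 6.2, -1]'

```text
time: 10.4
position: [0.6432, 0.1581, 0.0768]
orientation: [0.996, 0.019, -0.082, -0.001]
ft_force: [20.0, 2.7, 8.0]
grip_width: 0.0879
```

Run:
```python
from h import *
p=arc([15,0]);to(p[0,0],.132,p[0,1],10);to(p[1,0],.132,p[1,1],0);tilt(.132,"tl7")
```

```text
t 10.4 snz [0.649  0.1321 0.0768] lean 9.36 F [20.   2.7  8. ] q [0.06 0.85 1.06 0.01 1.39 1.59]
turn [-0.28 -0.64 -0.1 ] shift now [-2.2  0.1 -1.4] after turn [-2.2  0.1 -1.4]
t 10.4 snz [0.649  0.1321 0.0768] lean 9.36 F [20.   2.7  8. ] q [0.06 0.85 1.06 0.01 1.39 1.59]
turn [-0.27  9.36 -0.12] shift now [19.3  0.3 34.1] after turn [13.5  0.1 36.8]
blue side pts 1794 min [0.482 0.063 0.004] max [0.646 0.21  0.09 ] top pt [0.63  0.193 0.09 ]
left wall rect ((564.1033935546875, 46.467193603515625), (159.02511596679688, 49.04067611694336), 14.144668579101562)
```

servo_tool --rows '[0, 1, 0, 2.4, 0, 3.4, -1, 0, 1, 0, 2.4, 0, 3.4, -1, 0, 1, 0, 2.1, 0, 3.6, -1, 0, 1, 0, 2.1, 0, 3.6, -1, 0, 1, 0, 1.8, 0, 3.7, -1, 0, 1, 0, 1.8, 0, 3.7, -1, 0, 1, 0, 1.6, 0, 3.8, -1, 0, 1, 0, 1.6, 0, 3.8, -1, 0, 1, 0, 1.3, 0, 4, -1, 0, 1, 0, 1.2, 0, 4, -1]'

```text
time: 11.45
position: [0.6591, 0.1588, 0.0387]
orientation: [1.0, 0.019, 0.007, -0.002]
ft_force: [20.2, 1.4, 14.0]
grip_width: 0.0882
```

Run:
```python
from h import *
to(.6625,.132,.04,0);tilt(.132,"tl8")
```

```text
t 11.45 snz [0.665  0.1322 0.0387] lean -0.8 F [20.2  1.4 14. ] q [0.06 0.83 1.19 0.   1.1  1.59]
turn [-0.26 -0.8  -0.12] shift now [-2.4  0.2 -1.3] after turn [-2.5  0.2 -1.3]
blue side pts 2699 min [ 0.492  0.059 -0.005] max [0.692 0.21  0.054] top pt [0.653 0.188 0.054]
left wall rect ((572.844482421875, 26.968778610229492), (48.83080291748047, 159.68368530273438), 89.85014343261719)
```

servo_tool --rows '[0, 0, 0, 2, 0, 0, -1, 0, 0, 0, 3, 0, 0, -1, 0, 0, 0, 6, 0, 0, -1, 0, 0, 0, 8, 0, 0, -1, 0, 0, 0, 0, 0, -30, -1, 0, 0, 0, 0, 0, -40, -1, 0, 0, 0, 0, 0, -30, -1, 0, 0, 0, 0, 0, 0, -1]'

```text
time: 12.3
position: [0.674, 0.1591, 0.1387]
orientation: [1.0, 0.019, 0.0, -0.002]
ft_force: [-0.8, 0.5, 0.2]
grip_width: 0.0884
```

Run:
```python
from h import *
to(.685,-.1125,.04,0);tilt(.132,"tl9")
im=viewer.get_image("top");P=pts(im)
q=P[125:150,390:425].reshape(-1,3);q=q[q[:,2]>.1];print("can top",np.percentile(q@U,[2,98]),np.percentile(q@V,[2,98]))
```

```text
t 12.3 snz [0.6798 0.1319 0.1387] lean -0.0 F [-0.8  0.5  0.2] q [0.06 0.77 1.04 0.   1.34 1.59]
turn [-0.23 -0.01 -0.13] shift now [  5.8 244.8  97.7] after turn [  5.2 244.4  98.7]
blue side pts 3045 min [ 0.492  0.058 -0.002] max [0.69  0.21  0.052] top pt [0.496 0.157 0.052]
left wall rect ((572.9912109375, 27.580909729003906), (159.74490356445312, 48.20378112792969), 0.5609873533248901)
can top [0.63519005 0.68777744] [-0.35062383 -0.29211773]
```

servo_tool --rows '[0, 0, 0, 0.5, 30, 0, -1, 0, 0, 0, 0.5, 30, 0, -1, 0, 0, 0, 0.5, 30, 0, -1, 0, 0, 0, 0.5, 30, 0, -1, 0, 0, 0, 0.5, 30, 0, -1, 0, 0, 0, 0.5, 30, 0, -1, 0, 0, 0, 0.5, 30, 0, -1, 0, 0, 0, 0.5, 25, 0, -1, 0, 0, 0, 0.5, 9.5, 0, -1, 0, 0, 0, 0, 0, 0, -1]'

```text
time: 13.4
position: [0.6856, -0.0859, 0.1314]
orientation: [1.0, 0.018, -0.005, -0.002]
ft_force: [0.1, 0.5, -0.6]
grip_width: 0.0881
```

servo_tool --rows '[0, 0, 0, 0, 0, 30, -1, 0, 0, 0, 0, 0, 30, -1, 0, 0, 0, 0, 0, 30, -1, 0, 0, 0, 0, 0, 8.5, -1, 0, 0, 0, -5, 0, 0, -1, 0, 0, 0, -5, 0, 0, -1, 0, 0, 0, 0, 0, 0, -1]'

```text
time: 14.1
position: [0.6755, -0.0852, 0.0363]
orientation: [1.0, 0.019, -0.003, -0.001]
ft_force: [0.8, -0.8, 0.2]
grip_width: 0.0878
```

Run:
```python
from h import *
to(.663,-.1125,.04,0);tilt(-.1125,"tr0")
```

```text
t 14.1 snz [ 0.6716 -0.1123  0.0363] lean 0.29 F [ 0.8 -0.8  0.2] q [-0.3   0.85  1.16  0.    1.13  1.23]
turn [-0.18  0.29 -0.12] shift now [-8.6  0.2 -3.6] after turn [-8.6  0.2 -3.7]
blue side pts 2270 min [ 0.494 -0.188 -0.001] max [ 0.689 -0.035  0.053] top pt [ 0.572 -0.037  0.053]
left wall rect ((574.321533203125, 26.67667007446289), (160.2048797607422, 52.1551513671875), 1.1200720071792603)
```

servo_tool --rows '[0, 0, 0, -4, 0, -3.7, -1, 0, 0, 0, -4, 0, 0, -1, 0, 0, 0, -1, 0, 0, -1, 0, -2, 0, -2.5, 0, -8, -1, 0, -2, 0, -3.2, 0, -7.7, -1, 0, -2, 0, -3.7, 0, -7.4, -1]'

```text
time: 14.75
position: [0.6602, -0.0859, 0.0641]
orientation: [0.998, 0.019, -0.052, -0.0]
ft_force: [9.7, 2.3, 2.0]
grip_width: 0.0879
```

Run:
```python
from h import *
to(.656,-.1125,.0633,6);tilt(-.1125,"tr1")
```

```text
t 14.75 snz [ 0.6562 -0.1123  0.0641] lean 6.02 F [9.7 2.3 2. ] q [-0.29  0.84  1.11 -0.03  1.29  1.25]
turn [-0.16  0.02 -0.1 ] shift now [-0.1  0.2  0.8] after turn [-0.1  0.2  0.8]
blue side pts 2145 min [ 0.486 -0.189  0.002] max [ 0.65  -0.035  0.076] top pt [ 0.641 -0.052  0.076]
left wall rect ((568.5756225585938, 38.40245819091797), (159.44467163085938, 50.63458251953125), 9.637253761291504)
```

servo_tool --rows '[0, -2, 0, -4.3, 0, -7.1, -1, 0, -2, 0, -4.9, 0, -6.7, -1, 0, -2, 0, -5.5, 0, -6.2, -1, 0, -2, 0, -6.0, 0, -5.7, -1, 0, -2, 0, -6.5, 0, -5.1, -1, 0, -2, 0, -7.0, 0, -4.5, -1, 0, -2, 0, -7.3, 0, -3.9, -1]'

```text
time: 15.5
position: [0.6273, -0.0873, 0.1118]
orientation: [0.985, 0.019, -0.174, 0.002]
ft_force: [8.8, 0.7, 7.8]
grip_width: 0.088
```

Run:
```python
from h import *
to(.6233,-.1125,.1116,20);tilt(-.1125,"tr2")
```

```text
t 15.5 snz [ 0.6233 -0.1124  0.1118] lean 20.05 F [8.8 0.7 7.8] q [-0.28  0.87  0.97 -0.11  1.64  1.26]
turn [-0.18  0.05 -0.04] shift now [0.1 0.1 0.2] after turn [0.1 0.1 0.2]
blue side pts 1380 min [ 0.471 -0.186  0.001] max [ 0.629 -0.036  0.124] top pt [ 0.605 -0.114  0.124]
left wall rect ((550.3875732421875, 61.403053283691406), (159.7973175048828, 52.099884033203125), 30.888084411621094)
```

servo_tool --rows '[0, -2, 0, -7.7, 0, -3.2, -1, 0, -2, 0, -7.9, 0, -2.5, -1, 0, -2, 0, -8.1, 0, -1.8, -1, 0, -2, 0, -8.2, 0, -1.1, -1, 0, -2, 0, -8.2, 0, -0.4, -1, 0, -2, 0, -7.8, 0, 0, -1, 0, -2, 0, -7.8, 0, 0.6, -1, 0, -2, 0, -7.8, 0, 1.2, -1]'

```text
time: 16.35
position: [0.5727, -0.0896, 0.1484]
orientation: [0.95, 0.019, -0.31, 0.005]
ft_force: [8.7, 1.3, 14.1]
grip_width: 0.088
```

Run:
```python
from h import *
to(.5693,-.1125,.1493,36);tilt(-.1125,"tr3")
```

```text
t 16.35 snz [ 0.5687 -0.1125  0.1484] lean 36.16 F [ 8.7  1.3 14.1] q [-0.28  0.88  0.93 -0.2   1.93  1.24]
turn [-0.15  0.16 -0.01] shift now [-0.1 -0.  -1.1] after turn [-0.1  0.  -1.1]
blue side pts 1541 min [ 0.458 -0.131  0.005] max [ 0.589 -0.036  0.163] top pt [ 0.568 -0.063  0.163]
left wall rect ((523.7085571289062, 81.0755615234375), (160.36131286621094, 51.5369987487793), 53.906219482421875)
```

servo_tool --rows '[0, -2, 0, -7.6, 0, 0.6, -1, 0, -2, 0, -7.5, 0, 1.2, -1, 0, 0, 0, -1, 0, 0, -1, 0, 0, 0, 0, 0, 0, -1, 0, 0, 0, 0, 0, 0, -1, 0, 0, 0, 0, 0, 0, -1, 0, 0, 0, 0, 0, 0, -1, 0, 0, 0, 0, 0, 0, -1, 0, 0, 0, 0, 0, 0, -1]'

```text
time: 17.3
position: [0.5587, -0.0901, 0.156]
orientation: [0.939, 0.018, -0.343, 0.005]
ft_force: [6.0, 1.7, 9.9]
grip_width: 0.088
```

Run:
```python
from h import *
to(.555,-.1125,.1553,40);tilt(-.1125,"tr5")
im=viewer.get_image("wrist");save("wr",im["color"])
h=cv2.cvtColor(im["color"],cv2.COLOR_RGB2HSV);print("red px",cv2.countNonZero(cv2.inRange(h,(0,130,60),(6,255,255))|cv2.inRange(h,(173,130,60),(179,255,255))))
```

```text
t 17.3 snz [ 0.5547 -0.1125  0.156 ] lean 40.18 F [6.  1.7 9.9] q [-0.28  0.88  0.94 -0.22  1.99  1.23]
turn [-0.19  0.18  0.  ] shift now [0.7 0.  0.3] after turn [0.7 0.  0.3]
blue side pts 1571 min [ 0.455 -0.129  0.004] max [ 0.576 -0.036  0.17 ] top pt [ 0.557 -0.065  0.17 ]
left wall rect ((515.2276611328125, 82.13546752929688), (164.9717559814453, 50.96623611450195), 59.005767822265625)
red px 707
```

View pics/wr.png

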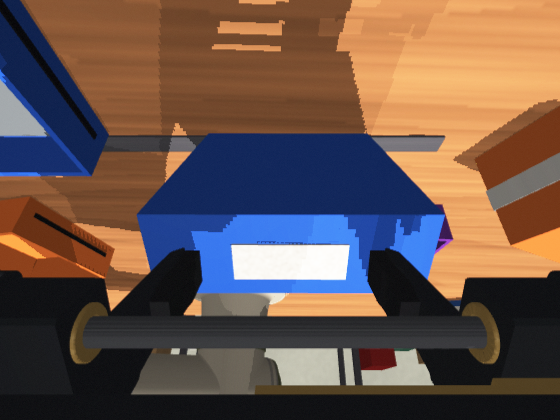

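The right crate's underside (trapezium at about 290,175) is plain blue; the red pixels are on background objects. So the left crate is the stamped one. Lowering the right crate now.

servo_tool --rows '[0, 0, 0, 0, 0, 0, -1, 0, 2, 0, 8.3, 0, -1.4, -1, 0, 2, 0, 7.8, 0, -0.8, -1, 0, 2, 0, 8, 0, -1.7, -1, 0, 2, 0, 8.2, 0, -1, -1, 0, 2, 0, 8.3, 0, -0.3, -1, 0, 2, 0, 8.3, 0, 0.4, -1, 0, 2, 0, 8.2, 0, 1.1, -1]'

```text
time: 18.2
position: [0.6096, -0.0881, 0.127]
orientation: [0.974, 0.019, -0.224, 0.003]
ft_force: [10.2, 2.5, 10.1]
grip_width: 0.0881
```

servo_tool --rows '[0, 2, 0, 8.1, 0, 1.8, -1, 0, 2, 0, 7.9, 0, 2.5, -1, 0, 2, 0, 7.7, 0, 3.2, -1, 0, 2, 0, 7.3, 0, 3.9, -1, 0, 2, 0, 7, 0, 4.5, -1, 0, 2, 0, 6.5, 0, 5.1, -1, 0, 2, 0, 6, 0, 5.7, -1, 0, 2, 0, 5.5, 0, 6.2, -1]'

```text
time: 19.0
position: [0.6534, -0.0863, 0.0768]
orientation: [0.996, 0.019, -0.084, 0.001]
ft_force: [15.3, 1.7, 6.0]
grip_width: 0.0883
```

Run:
```python
from h import *
p=arc([15],face=.494)[0];to(p[0],-.1125,p[1],10);tilt(-.1125,"tr7")
```

```text
t 19.0 snz [ 0.6494 -0.1125  0.0768] lean 9.65 F [15.3  1.7  6. ] q [-0.29  0.85  1.07 -0.05  1.39  1.26]
turn [-0.13 -0.35 -0.09] shift now [-1.5  0.  -1.5] after turn [-1.6  0.  -1.5]
blue side pts 1972 min [ 0.482 -0.191  0.002] max [ 0.645 -0.035  0.089] top pt [ 0.636 -0.16   0.089]
left wall rect ((565.127197265625, 44.633766174316406), (159.41485595703125, 51.629085540771484), 14.965328216552734)
```

servo_tool --rows '[0, 1, 0, 2.4, 0, 3.4, -1, 0, 1, 0, 2.4, 0, 3.4, -1, 0, 1, 0, 2.1, 0, 3.6, -1, 0, 1, 0, 2.1, 0, 3.6, -1, 0, 1, 0, 1.8, 0, 3.7, -1, 0, 1, 0, 1.8, 0, 3.7, -1, 0, 1, 0, 1.6, 0, 3.8, -1, 0, 1, 0, 1.6, 0, 3.8, -1, 0, 1, 0, 1.3, 0, 4, -1, 0, 1, 0, 1.2, 0, 4, -1]'

```text
time: 20.05
position: [0.6691, -0.0857, 0.0388]
orientation: [1.0, 0.019, 0.004, -0.001]
ft_force: [13.2, 1.4, 9.7]
grip_width: 0.0881
```

servo_tool --rows '[0, 0, 0, 2, 0, 0, -1, 0, 0, 0, 3, 0, 0, -1, 0, 0, 0, 6, 0, 0, -1, 0, 0, 0, 8, 0, 0, -1, 0, 0, 0, 0, 0, -30, -1, 0, 0, 0, 0, 0, -40, -1, 0, 0, 0, 0, 0, -40, -1, 0, 0, 0, 0, 0, 0, -1]'

```text
time: 20.85
position: [0.6861, -0.086, 0.1513]
orientation: [1.0, 0.019, 0.001, -0.0]
ft_force: [-0.3, 0.1, 0.6]
grip_width: 0.0883
```

Run:
```python
from h import *
tilt(-.1125,"tr8");tilt(.132,"tr9");to(.465,.132,.15,0)
```

```text
blue side pts 2523 min [ 0.493 -0.19  -0.002] max [ 0.69  -0.035  0.052] top pt [ 0.631 -0.183  0.052]
left wall rect ((574.2015380859375, 25.26660919189453), (161.77159118652344, 52.423828125), 0.09683234244585037)
blue side pts 3070 min [ 0.322  0.033 -0.002] max [0.69  0.21  0.431] top pt [0.322 0.186 0.431]
left wall rect ((573.1384887695312, 27.072458267211914), (160.51292419433594, 48.5526123046875), 0.8848845362663269)
t 20.95 snz [ 0.6801 -0.1128  0.1453] lean 0.4 F [-0.5 -0.5 -1. ] q [-0.29  0.76  1.03  0.    1.35  1.24]
turn [-0.21  0.4  -0.14] shift now [-215.8 -244.3   -2.3] after turn [-215.1 -244.8   -4.7]
```

servo_tool --rows '[0, 0.4, 0, -21.5, -24.5, 0, -1, 0, 0, 0, -21.5, -24.5, 0, -1, 0, 0, 0, -21.5, -24.5, 0, -1, 0, 0, 0, -21.5, -24.5, 0, -1, 0, 0, 0, -21.5, -24.5, 0, -1, 0, 0, 0, -21.5, -24.5, 0, -1, 0, 0, 0, -21.5, -24.5, 0, -1, 0, 0, 0, -21.5, -24.5, 0, -1, 0, 0, 0, -21.5, -24.5, 0, -1, 0, 0, 0, -21.5, -24.5, 0, -1]'

```text
time: 21.95
position: [0.4581, 0.1521, 0.1447]
orientation: [1.0, 0.019, -0.002, -0.002]
ft_force: [0.4, 0.6, 0.1]
grip_width: 0.0876
```

servo_tool --rows '[0, 0, 0, 0, 0, 0, -1]'

```text
time: 22.05
position: [0.457, 0.1532, 0.1449]
orientation: [1.0, 0.02, -0.002, -0.002]
ft_force: [0.5, -0.6, -0.6]
grip_width: 0.0883
```

Run:
```python
from h import *
to(.468,.132,.018,0)
```

```text
t 22.05 snz [0.4628 0.1348 0.1449] lean 0.26 F [ 0.5 -0.6 -0.6] q [0.08 0.32 1.75 0.   1.07 1.61]
turn [-0.23  0.26  0.03] shift now [  5.8   3.3 126.8] after turn [  5.2   2.8 126.9]
```

servo_tool --rows '[0, 0, 0, 2, 3, 30, -1, 0, 0, 0, 2, 0, 30, -1, 0, 0, 0, 0, 0, 30, -1, 0, 0, 0, 0, 0, 27, -1, 0, 0, 0, 0, 0, 9, -1, 0, 0, 0, 6, 0, 0, -1, 0, 0, 0, 5, 0, 0, -1, 0, 0, 0, 5, 0, 0, -1, 0, 0, 0, 5, 0, 0, -1]'

```text
time: 22.95
position: [0.4855, 0.1498, 0.021]
orientation: [1.0, 0.019, -0.0, -0.002]
ft_force: [-3.9, 0.7, 3.1]
grip_width: 0.0883
```

servo_tool --rows '[0, 0, 0, 5, 0, 0, -1, 0, 0, 0, 5, 0, 0, -1, 0, 0, 0, 6, 0, 0, -1, 0, 0, 0, 6, 0, 0, -1, 0, 0, 0, 6, 0, 0, -1, 0, 0, 0, 6, 0, 0, -1, 0, 0, 0, 6, 0, 0, -1, 0, 0, 0, 5, 0, 0, -1, 0, 0, 0, 3, 0, 0, -1, 0, 0, 0, 0, 0, 0, -1]'

```text
time: 23.95
position: [0.5336, 0.1516, 0.0201]
orientation: [1.0, 0.019, 0.0, -0.002]
ft_force: [0.3, 0.4, -0.1]
grip_width: 0.0879
```

```bash
cat >> h.py <<'E'
def plan():
    im=viewer.get_image("top");hsv=cv2.cvtColor(im["color"],cv2.COLOR_RGB2HSV);save("plan",im["color"])
    m=cv2.inRange(hsv,(95,60,30),(130,255,255));P=pts(im)
    m[(P[...,2]<.03)|(im["z_map"]==0)]=0
    for n0 in(.132,-.1125):
        k=(m>0)&(abs(P@V-n0)<.095)&(P@U<.8)&(P@U>.44)
        q=P[k];q=np.c_[q@U,q@V].astype(np.float32)*1e3;print(n0,cv2.minAreaRect(q),q.min(0),q.max(0))
E
python3 - <<'E'
from h import *
to(.5538,.132,.018,0);tilt(.132,"p1");plan()
E
```

```text
t 23.95 snz [0.5393 0.13   0.0201] lean -0.05 F [ 0.3  0.4 -0.1] q [0.06 0.64 1.63 0.   0.87 1.59]
turn [-0.22 -0.05 -0.14] shift now [14.5 -2.   2.2] after turn [14.5 -2.   2.1]
blue side pts 1805 min [0.417 0.039 0.003] max [0.709 0.223 0.323] top pt [0.417 0.162 0.323]
left wall rect ((628.7174682617188, 125.63256072998047), (246.60369873046875, 160.36221313476562), 89.79639434814453)
0.132 ((646.8904418945312, 132.22305297851562), (149.1031951904297, 124.72700500488281), 88.80062103271484) [582.9925   57.59298] [708.0601  207.47038]
-0.1125 ((573.4700317382812, -113.71759796142578), (161.29495239257812, 150.52877807617188), 0.07729217410087585) [ 492.78476 -189.03206] [654.03815  -38.378525]
```

servo_tool --rows '[0, 0, 0, 5, 0, 0, -1, 0, 0, 0, 5, 0, 0, -1, 0, 0, 0, 3.5, 0, 0, -1, 0, 0, 0, 1, 0, 0, -1, 0, 0, 0, 0, 0, 0, -1, 0, 0, 0, -10, 0, 0, -1, 0, 0, 0, -20, 0, 0, -1]'

```text
time: 24.75
position: [0.5183, 0.1509, 0.0204]
orientation: [1.0, 0.019, 0.001, -0.002]
ft_force: [0.1, 1.1, 0.0]
grip_width: 0.0879
```

servo_tool --rows '[0, 0, 0, -10, 0, -30, -1, 0, 0, 0, -10, 0, -40, -1, 0, 0, 0, -20, 0, -40, -1, 0, 0, 0, -30, 0, -40, -1, 0, 0, 0, -30, 0, -20, -1, 0, 0, 0, -30, 0, 0, -1, 0, 0, 0, -30, 0, 0, -1, 0, 0, 0, 0, 0, 0, -1]'

```text
time: 25.55
position: [0.3555, 0.1444, 0.1906]
orientation: [1.0, 0.019, 0.0, -0.002]
ft_force: [0.4, 0.0, 0.3]
grip_width: 0.0878
```

Run:
```python
from h import *
to(.5538,.132,.018,0);plan()
im=viewer.get_image("side");save("fin",im["color"])
h=cv2.cvtColor(im["color"],cv2.COLOR_RGB2HSV);P=pts(im);q=P[(cv2.inRange(h,(22,100,80),(35,255,255))>0)&(im["z_map"]>0)];print("line n>.23 s:",np.percentile(q[q@V>.24]@U,[2,98]))
cv2.imwrite("pics/both.png",np.hstack([cv2.imread("pics/fin.png")[:, :400],cv2.imread("pics/plan.png")[:, 80:480]]))
```

```text
t 25.55 snz [0.361  0.1301 0.1906] lean -0.04 F [0.4 0.  0.3] q [0.08 0.05 1.96 0.   1.14 1.61]
turn [-0.22 -0.04 -0.09] shift now [192.7  -1.6 172.7] after turn [192.8  -1.9 172.6]
0.132 ((642.27392578125, 132.73875427246094), (150.37380981445312, 159.9874725341797), 89.85517883300781) [562.1029    57.557625] [722.431   208.08932]
-0.1125 ((573.5918579101562, -113.547119140625), (150.1039276123047, 161.4519805908203), 89.94331359863281) [ 492.89316 -188.6243 ] [654.3032  -38.46956]
line n>.23 s: [0.69901628 0.74615326]
```

View pics/both.png

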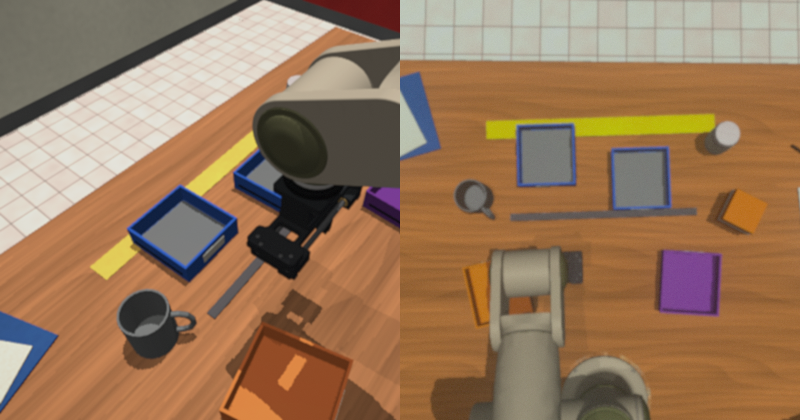

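The stamped left crate now sits flat and square, with its far edge at 0.7224 m, close to the middle of the line (0.699 to 0.746 m). The right crate is flat at the batten, and the mug, can and box haven't moved. I'm handing the job in.

```bash
python3 -c "
from h import *
print(bot.job_done())"
```

```text
the job is handed in; nothing more can be done
None
```

I carried out the whole job in the order asked and handed it in at about 26 s; no verdict was reported.

- **Left crate:** I tipped it to about 60° (measured 60.5°), held it for roughly 0.7 s and lowered it flat. The wrist camera showed the red stamp with its white ring on its underside.
- **Right crate:** I tipped it to about 59°, held it for a similar time and lowered it flat. Its underside is plain blue.
- **Push to the line:** I pushed the left (stamped) crate about 70 mm, flat on the counter. Its far edge is at 0.7224 m, measured along the batten's x direction. The yellow line spans 0.699 to 0.746 m there, so the edge is on its middle. The crate is square to the line within about 0.2°.
- **Right crate at the end:** it is flat against the batten, within about 1 mm of where it started.
- **Mug, can, filter box and look-alikes:** in the last pictures the mug, can, box and purple look-alike looked unmoved. The arm partly hid the orange one, but nothing went near it.

- **Forces:** readings at the end of each move peaked at about 25 N at the fingers while tipping the left crate. That is more than its weight alone needs, probably from it wedging on the batten.
- **Failed check:** one side-camera tilt reading during the push was useless because arm points got into it, so I relied on the top view there.

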